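# Stack a three-tier clay jar and fetch its lid from the banding wheel

### The arm

A 6-joint arm with a two-finger parallel gripper is mounted at the origin on the work surface. World frame = base frame: x ahead of the robot, y to its left, z up, the work surface at z = 0. Lengths are in mm, angles in degrees, forces in N, time in s.
With the tool pointing down it reaches from about 350 to 850 mm from the base axis. Payload 8.1 kg.
Tool frame: the origin (TCP) lies between the finger pads; the fingertips stand 22 mm ahead of it and the grasp point (between the pads) lies 3 mm ahead of it; z points along the fingers, y is the direction in which the jaws open and shut (so a half turn about z gives the same grasp; the last joint's range is limited). The gripper opens to 85 mm and grips with 20 to 120 N. Pads are 22 mm wide; open, the fingers measure 114 mm over their backs; the gripper's body (76 mm by 85 mm) begins 54 mm behind the grasp point. The pads swing forward as they close: fully open they stand 13 mm farther back than shut.
Start: joints at [63.117, 7.471, 85.268, -0, 87.261, -4.893], TCP at [224.647, 556.362, 253.292] pointing down, gripper open.
Joint ranges: [-169.43, 169.43], [-51.17, 129.36], [1.28, 143.12], [-76.62, 256.62], [0, 156.53], [-152.29, 152.29]. Speed limits (degrees/s): [136.94, 136.94, 159.86, 180, 180, 180].

### API

Orientations are given as [roll, pitch, yaw] about the fixed x, y, z axes, in that order (R = Rz(yaw) Ry(pitch) Rx(roll)).
In Python, from bench import r gives the robot as it stands.
- The arm moves only by the tool drive_tool, never from a script. Its argument "moves" is a list of rows, each a list of 2 entries, a list of its own where there are three numbers: the shift along the world's x, y, z in mm, then the turn about the world's z in degrees. A call has exactly 8 rows; each row is the pose to reach, as a shift and turn from the pose commanded when the call began; what a row does not reach only later rows make up. A row lasts 1/12 s, in which the tool goes at most 41.7 mm and 7.16 degrees, less where a joint would pass 70% of its speed; a pose out of reach is approached as far as the arm can. A call with a gripper value outside its range is refused whole. "fingers" is the finger opening in mm, from 0 to 85.4, set as the call begins (left out, the last holds). The fingers move at their own pace and stop on an object; "squeeze" is the grip in N (left out, the last holds). Time passes only in rows, so rows that repeat a pose let the fingers close, or fill a call up. It gives the time, the measured TCP pose, the force and the opening at its end, in the units of the state.
- r.sense(): the state, without advancing time (a new reading comes with each control period).
- r.snapshot(name): name is "side" or "top"; returns a dict with "pixels" (384x512x3 uint8, red, green, blue), "camera_matrix" (3x3 intrinsics, pixels), "xyz" and "orientation" of the camera in the world. Camera axes: x right, y down, z forward; pixel columns grow to the right and rows downward; lengths in mm; the calibration is good to about 2 mm. A picture is of the moment at which its call begins. There is no depth.
- r.hand_in(): hands the job in, once; it reports no verdict.
The state is a dict: "time": time; "joint_pos": joint angles; "qd": joint speeds; "joint_efforts": joint torques, N m; "tool_pos": TCP position; "tcp_rot": TCP orientation; "ft_force": force on the tool from outside, world axes, zero at the start; "wrist_torque": the same for the moment, N m; "finger_gap": finger opening in mm.
Only numpy, scipy, OpenCV 4.12 (cv2) and the standard library are available. Lean on these libraries where they do the work, as an engineer would, in place of code of your own. Each camera call takes 0.05 s, during which the arm holds its last target.

### The job

Assemble the stacking jar on the round plywood batt: first stand the largest pot upright in the middle of the batt, then seat the medium pot in its mouth, then the smallest pot in the medium one's mouth. After that, turn the banding wheel by its finger knob until the smallest of its three lids is at the front, over the pointer on the wheel's base, and only then pick that lid and seat it on the smallest pot. Leave the other two lids lying on the wheel.

Things in the scene. Friction and masses are not known exactly. Their poses are not given: they have to be found in the camera images.
- pot_large: Unglazed clay pot, the largest of the three: round, 64 mm in diameter, 60 mm tall overall, mouth on top 44 mm in diameter, foot below 52 mm in diameter and 6 mm high. Origin: centre of the foot's underside; z up. Starts upright on the table. About 220 g.
- pot_medium: Unglazed clay pot, the middle one of the three: round, 54 mm in diameter, 50 mm tall overall, mouth on top 35 mm in diameter, foot below 36 mm in diameter and 7 mm high; seated, the foot is in the large pot's mouth, the body rests on its rim and the origin is 53 mm above that pot's. Origin: centre of the foot's underside; z up. Starts upright on the table. About 140 g.
- pot_small: Unglazed clay pot, the smallest of the three: round, 44 mm in diameter, 42 mm tall overall, mouth on top 27 mm in diameter, foot below 27 mm in diameter and 7 mm high; seated, the foot is in the medium pot's mouth, the body rests on its rim and the origin is 43 mm above that pot's. Origin: centre of the foot's underside; z up. Starts upright on the table. About 80 g.
- batt: Round plywood batt (a work board), 130 mm in diameter and 12 mm thick, fixed flat on the table. Origin: centre of its underside; z up. The jar is built on its middle: the large pot's origin is then 12 mm above the batt's.
- wheel_base: Dark steel base of the banding wheel (a potter's turntable), fixed. Origin: on the vertical wheel axis at table height. Its -x axis is the front, marked by a brass bar 16 mm wide, 8 mm high, on the table, sticking out to 145 mm from the axis roughly towards the robot. A lid is at the front when its centre is over the bar's line, 62 mm from the axis; some mm to either side do no harm.
- wheel_head (a joint): Turn of the wheel's flat grey head about the axis, rad, 0 at the start, growing anticlockwise seen from above; free both ways. Head 220 mm in diameter, top face 47 mm above the table. Three radial ribs 5 mm high part it into three bays, a lid in the middle of each, 62 mm from the axis. Turns easily (about 1 N at the finger knob) and stays where left.
- finger_knob (a point): Centre of the top of the finger knob: an upright round dark steel pin, 16 mm in diameter and 40 mm tall, on the wheel's head 95 mm from the axis, in line with a rib, turning with the head; always 60 degrees anticlockwise (seen from above) of the smallest lid. Its top is 87 mm above the table. Grip it from above and lead it round the axis; it may turn between the fingers.
- lid_small: Unglazed clay lid on the wheel's head: a disc 38 mm in diameter and 6 mm thick, below it a plug 19 mm in diameter and 6 mm deep, on top an upright round grip 16 mm in diameter and 20 mm tall; 32 mm overall. Origin: centre of the plug's underside; z up. The smallest lid; seated, its disc rests on the smallest pot's rim, its origin 36 mm above that pot's. 30 g.
- lid_medium: Unglazed clay lid on the wheel's head: a disc 48 mm in diameter and 6 mm thick, below it a plug 28 mm in diameter and 6 mm deep, on top an upright round grip 16 mm in diameter and 20 mm tall; 32 mm overall. Origin: centre of the plug's underside; z up. The middle one of the three; it belongs to another jar and stays on the wheel.
- lid_large: Unglazed clay lid on the wheel's head: a disc 58 mm in diameter and 6 mm thick, below it a plug 36 mm in diameter and 6 mm deep, on top an upright round grip 16 mm in diameter and 20 mm tall; 32 mm overall. Origin: centre of the plug's underside; z up. The largest of the three; it belongs to another jar and stays on the wheel.
Not all that is in view belongs to the job. Leave any green or white look-alike of the pot_medium alone.

How it is judged (in metres and radians):
On the way, in this order (a step that is already met when the one before it is completed fails the run):
1. the largest pot stands upright in the middle of the batt (horizontal distance between pot_large and batt below 0.015 m and z of pot_large in the frame of batt between 0.0085 and 0.0155 m and angle between pot_large's own z axis and vertical below 0.08 rad), for 0.2 s.
2. the medium pot is seated in the largest (all of step 1 and horizontal distance between pot_medium and pot_large below 0.007 m and z of pot_medium in the frame of pot_large between 0.0495 and 0.0565 m and angle between pot_medium's own z axis and vertical below 0.08 rad), for 0.2 s.
3. the smallest pot is seated in the medium one (all of step 2 and horizontal distance between pot_small and pot_medium below 0.007 m and z of pot_small in the frame of pot_medium between 0.0395 and 0.0465 m and angle between pot_small's own z axis and vertical below 0.08 rad), for 0.2 s.
4. the wheel is turned so that the smallest lid, still lying on it, is at the front over the pointer (within 28 mm sideways) (x of lid_small in the frame of wheel_base between -0.085 and -0.04 m and y of lid_small in the frame of wheel_base between -0.028 and 0.028 m and height (world z) of lid_small between 0.044 and 0.051 m and distance of finger_knob from where it was at the start of the episode above 0.05 m), for 0.2 s.
At the end, for the whole second after the job is handed in: The large pot stands upright within 15 mm of the batt's centre; the medium pot, the smallest pot and the smallest lid are each fully seated on the one below (centres within 7 mm, height within 3.5 mm, tilt under 0.08 rad), all released and at rest; the other two lids lie flat on the wheel (all of step 3 and horizontal distance between lid_small and pot_small below 0.007 m and z of lid_small in the frame of pot_small between 0.0325 and 0.0395 m and angle between lid_small's own z axis and vertical below 0.08 rad and linear speed of each of pot_large, pot_medium, pot_small, lid_small below 0.02 m/s and angular speed of each of pot_large, pot_medium, pot_small, lid_small below 0.2 rad/s and height (world z) of lid_medium between 0.042 and 0.053 m and horizontal distance between each of lid_medium, lid_large and wheel_base below 0.095 m and angle between each of lid_medium, lid_large's own z axis and vertical below 0.1 rad and height (world z) of lid_large between 0.042 and 0.053 m); the robot touches nothing.
It also fails if it takes over 144 s, if anything falls off the work surface, if the arm or the gripper's body presses on something with over 40 N, if the wrist force passes 120 N, or if a joint passes its speed limit or range.

## Working session

There is one attempt and no reset: what is moved stays moved. The work goes in short steps, Python scripts to look and compute and a tool call to move; the robot and the scene stay as the last step left them, time stands still between calls to the robot, and variables do not carry over. Pictures are saved under pics/ and viewed, and the job is handed in when it is done.

Besides the shell and the picture viewer there is one more tool, called after "Request:" in YAML: its name, and indented under it one key for each argument. drive_tool: Moves the arm, as the interface text tells. Its arguments: {"type":"object","properties":{"moves":{"type":"array","items":{"type":"array"}},"fingers":{"type":"number"},"squeeze":{"type":"number"}},"required":["moves"]}

```bash
mkdir -p pics; ls; cat > h.py <<'E'
import numpy as np,cv2
from scipy.spatial.transform import Rotation as R
from bench import r
def snap(n,f):
    s=r.snapshot(n); cv2.imwrite('pics/'+f+'.png',s['pixels'][:,:,::-1]); np.savez('pics/'+f+'.npz',**{k:np.array(v) for k,v in s.items()}); return s
def load(f): return dict(np.load('pics/'+f+'.npz'))
def cam(s):
    o=np.array(s['orientation'],float)
    Rm=o if o.shape==(3,3) else R.from_euler('xyz',o,degrees=True).as_matrix()
    return np.array(s['camera_matrix'],float),Rm,np.array(s['xyz'],float)
def onz(s,u,v,z):
    K,Rm,t=cam(s); d=Rm@np.linalg.solve(K,[u,v,1]); return t+d*(z-t[2])/d[2]
def proj(s,p):
    K,Rm,t=cam(s); q=K@(Rm.T@(np.array(p,float)-t)); return q[:2]/q[2]
E
python3 - <<'E'
from h import *
print(r.sense())
for n in('top','side'):
    s=snap(n,n+'0'); print(n,s['camera_matrix'],s['xyz'],s['orientation'])
E
```

```text
pics
{'time': 0.0, 'joint_pos': array([ 6.31167179e+01,  7.51469672e+00,  8.53311950e+01,  9.00937826e-05,
        8.72608273e+01, -4.89277294e+00]), 'qd': array([ 0.01642572,  0.03297954,  0.03618065, -0.0022483 , -0.00894855,
        0.09068149]), 'joint_efforts': array([-2.16653054e-03, -5.69399321e+01, -5.00542259e+01, -8.19689558e-04,
        1.46614504e-02, -2.57907044e-05]), 'tool_pos': array([224.41276729, 555.89361769, 252.23031815]), 'tcp_rot': array([-1.79893677e+02, -9.19185177e-03,  1.58009478e+02]), 'ft_force': array([-0.12735916,  0.71019075, -0.311648  ]), 'wrist_torque': array([-0.01747006,  0.01327157,  0.02880717]), 'finger_gap': 85.6153592261583}
top [[402.62767215   0.         258.60336008]
 [  0.         402.62767215 191.43530185]
 [  0.           0.           1.        ]] [ 412.19294426  -47.91879352 1100.48182124] [-173.66578278    0.50560469  -91.63518891]
side [[449.83478652   0.         256.28063942]
 [  0.         449.83478652 195.40795761]
 [  0.           0.           1.        ]] [493.83610983 666.68373707 711.14083916] [-131.13679014   -0.98591379 -177.7226015 ]
```

View pics/top0.png

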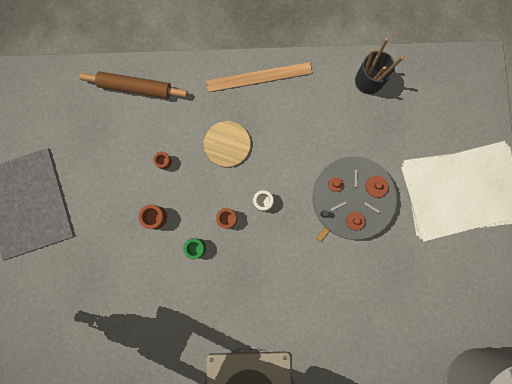

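View pics/side0.png

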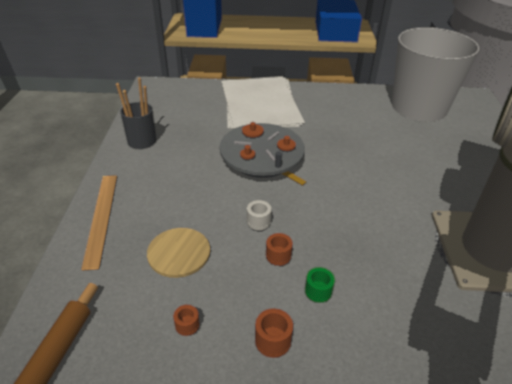

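```bash
python3 - <<'E'
from h import *
for n in('top0','side0'):
    s=load(n); im=s['pixels']; hsv=cv2.cvtColor(im,cv2.COLOR_RGB2HSV)
    m=(((hsv[...,0]<12)|(hsv[...,0]>174))&(hsv[...,1]>130)&(hsv[...,2]>40)).astype(np.uint8)
    c,_=cv2.findContours(m,cv2.RETR_EXTERNAL,cv2.CHAIN_APPROX_NONE)
    for k in c:
        if cv2.contourArea(k)<40: continue
        x,y,w,h=cv2.boundingRect(k)
        e=cv2.fitEllipse(k)
        print(n,'bbox',x,y,w,h,'ell',np.round(e[0],1),np.round(e[1],1),'z0',onz(s,*e[0],0).round())
    if n=='top0':
        m=((hsv[...,0]>10)&(hsv[...,0]<28)&(hsv[...,1]>90)&(hsv[...,2]>90)).astype(np.uint8)
    else: m=((hsv[...,0]>10)&(hsv[...,0]<28)&(hsv[...,1]>90)&(hsv[...,2]>90)).astype(np.uint8)
    c,_=cv2.findContours(m,cv2.RETR_EXTERNAL,cv2.CHAIN_APPROX_NONE)
    for k in c:
        if cv2.contourArea(k)<25: continue
        print(n,'wood',cv2.boundingRect(k),cv2.contourArea(k),[np.round(a,1) for a in cv2.fitEllipse(k)],onz(s,*cv2.fitEllipse(k)[0],12).round(1))
a=cv2.imread('pics/top0.png')
A=cv2.resize(a[135:265,130:280],None,fx=4,fy=4,interpolation=cv2.INTER_CUBIC); B=cv2.resize(a[145:255,300:410],None,fx=5,fy=5,interpolation=cv2.INTER_CUBIC)
cv2.imwrite('pics/tA.png',A);cv2.imwrite('pics/tB.png',B)
E
```

```text
top0 bbox 346 212 19 18 ell [355.  220.7] [17.1 17.9] z0 [ 447. -302.    0.]
top0 bbox 216 208 21 20 ell [226.2 217.9] [18.9 20.1] z0 [465.  49.   0.]
top0 bbox 139 205 28 24 ell [152.3 216.7] [23.4 27.7] z0 [474. 251.   0.]
top0 bbox 328 178 15 13 ell [335.3 184. ] [12.7 13.6] z0 [ 549. -253.    0.]
top0 bbox 366 176 22 21 ell [376.5 186. ] [20.5 21.4] z0 [ 540. -366.    0.]
top0 bbox 153 152 18 17 ell [161.9 160.1] [15.  17.8] z0 [630. 225.   0.]
top0 wood (316, 227, 13, 15) 73.5 [array([322.2, 234.2]), array([ 6.1, 17.3]), np.float64(38.5)] [ 412.9 -209.3   12. ]
top0 wood (204, 121, 47, 46) 1613.0 [array([226.9, 143.7]), array([44.7, 46. ]), np.float64(76.9)] [668.3  41.9  12. ]
top0 wood (168, 88, 19, 9) 101.5 [array([177.3,  91.9]), array([ 6.7, 20.9]), np.float64(100.9)] [820.5 177.9  12. ]
top0 wood (80, 72, 89, 25) 1010.0 [array([131.2,  83.4]), array([ 14.1, 102.9]), np.float64(99.3)] [849.3 307.6  12. ]
top0 wood (206, 62, 106, 30) 1126.5 [array([257.9,  76.8]), array([ 11.6, 168.2]), np.float64(79.9)] [857.2 -49.1  12. ]
top0 wood (377, 56, 26, 24) 48.5 [array([390.3,  67
[... 1164 characters left out ...]
[array([124.2, 101. ]), array([ 6.7, 37. ]), np.float64(162.5)] [ 937.4 -551.1   12. ]
side0 wood (138, 78, 10, 38) 126.0 [array([142.7,  98.5]), array([ 6.1, 44.8]), np.float64(174.9)] [ 884.4 -570.2   12. ]
side0 wood (311, 74, 43, 9) 261.0 [array([332.4,  78.3]), array([ 7. , 57.8]), np.float64(92.1)] [ 280.  -751.8   12. ]
side0 wood (182, 71, 40, 8) 193.0 [array([202.5,  74.3]), array([ 6.3, 48.5]), np.float64(91.7)] [ 720.9 -748.3   12. ]
side0 wood (165, 25, 212, 27) 3229.0 [array([271.9,  38.4]), array([ 23.4, 224.2]), np.float64(91.6)] [  489.5 -1076.9    12. ]
side0 wood (165, 13, 18, 22) 119.0 [array([174.2,  21.1]), array([ 7.1, 25.7]), np.float64(36.8)] [  903.  -1228.4    12. ]
```

View pics/tA.png

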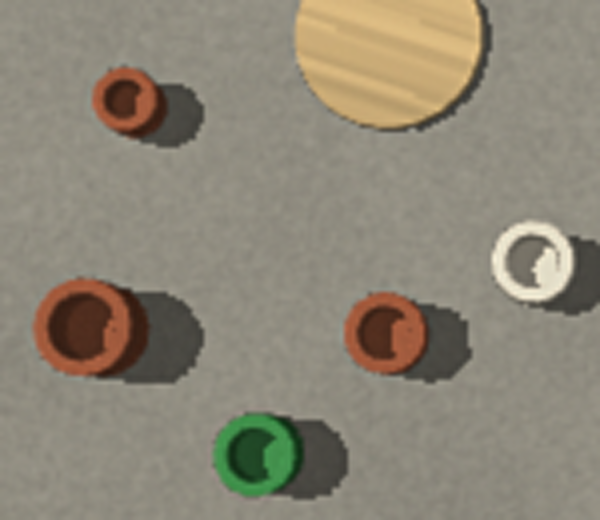

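View pics/tB.png

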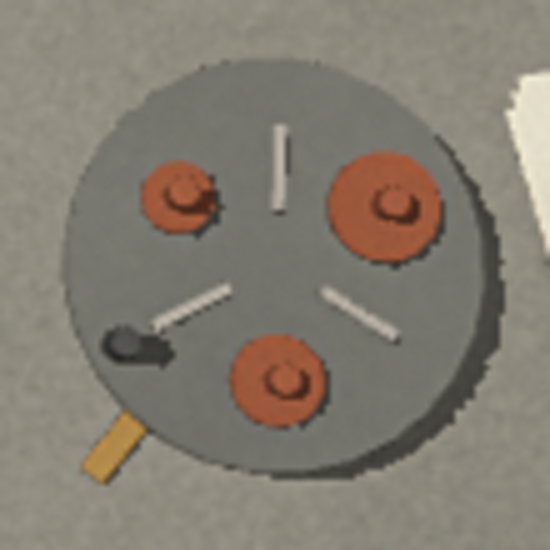

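```bash
python3 - <<'E'
from h import *
a=cv2.imread('pics/side0.png')
cv2.imwrite('pics/sA.png',cv2.resize(a[225:360,140:320],None,fx=4,fy=4,interpolation=cv2.INTER_CUBIC))
cv2.imwrite('pics/sB.png',cv2.resize(a[115:195,210:315],None,fx=7,fy=7,interpolation=cv2.INTER_CUBIC))
s=load('top0'); im=s['pixels']; hsv=cv2.cvtColor(im,cv2.COLOR_RGB2HSV)
for n,u,v in(('L',150,206),('L side',165,220),('S',155,158),('M',218,218),('batt',215,150),('lid',350,222)): print(n,im[v,u],hsv[v,u])
for thr in(110,125,140):
  m=(((hsv[...,0]<14)|(hsv[...,0]>174))&(hsv[...,1]>100)&(hsv[...,2]>thr)).astype(np.uint8)
  c,_=cv2.findContours(m,cv2.RETR_EXTERNAL,cv2.CHAIN_APPROX_NONE)
  for k in c:
    if cv2.contourArea(k)<30: continue
    cc,rad=cv2.minEnclosingCircle(k); e=cv2.fitEllipse(k)
    print(thr,cv2.boundingRect(k),np.round(cc,1),round(rad,1),np.round(e[0],1),np.round(e[1],1))
m=((hsv[...,0]>8)&(hsv[...,0]<32)&(hsv[...,1]>50)&(hsv[...,2]>60)).astype(np.uint8)
c,_=cv2.findContours(m,cv2.RETR_EXTERNAL,cv2.CHAIN_APPROX_NONE)
for k in c:
    if 1400<cv2.contourArea(k)<2500:
        cc,rad=cv2.minEnclosingCircle(k); e=cv2.fitEllipse(k);print('batt',cc,rad,e,onz(s,*e[0],12))
# wheel head
gm=cv2.GaussianBlur(im,(3,3),0); g=((hsv[...,1]<30)&(hsv[...,2]<125)&(hsv[...,2]>85)).astype(np.uint8)
print(im[170,340],im[150,300],im[215,380],im[190,397])
E
```

```text
L [162  89  59] [  9 162 162]
L side [59 32 20] [  9 169  59]
S [155  86  58] [  9 160 155]
M [160  90  61] [  9 158 160]
batt [194 165 115] [ 19 104 194]
lid [156  89  60] [  9 157 156]
110 (346, 212, 19, 18) [355.  220.8] 9.4 [355.1 220.6] [17.5 18.3]
110 (216, 208, 20, 21) [225.7 217.9] 10.1 [225.6 217.8] [19.2 19.5]
110 (138, 205, 24, 24) [150.1 216.3] 12.3 [150.  216.3] [22.8 23.8]
110 (328, 177, 15, 14) [335.  183.9] 7.3 [335.  183.7] [12.8 13.2]
110 (365, 175, 23, 22) [376.3 186. ] 11.4 [376.5 185.8] [21.  21.9]
110 (153, 152, 16, 16) [160.5 159.3] 7.8 [160.5 159.2] [14.5 15.2]
110 (96, 72, 72, 23) [131.   82.1] 36.0 [133.7  83.3] [10.8 86. ]
125 (346, 212, 19, 18) [355.1 220.5] 9.3 [354.9 220.6] [17.3 17.9]
125 (216, 208, 20, 20) [225.6 217.7] 10.0 [225.5 217.7] [19.  19.2]
125 (138, 205, 24, 24) [149.7 216.3] 12.1 [149.8 216.3] [22.6 23.5]
125 (328, 177, 14, 14) [335.  183.9] 7.1 [334.8 183.7] [12.3 13.2]
125 (366, 175, 22, 22) [376.5 185.5] 11.1 [376.5 185.7] [20.9 21.4]
125 (153, 152, 16, 15) [160.5 159.1] 7.8 [160.5 159.1] [14.3 15.1]
125 (96, 74, 71, 19) [131.  81.] 35.7
[... 154 characters left out ...]
 19.2]
140 (138, 205, 24, 24) [149.9 216.4] 11.9 [149.8 216.3] [22.5 23.3]
140 (328, 177, 14, 14) [335.  183.7] 7.0 [334.9 183.6] [11.8 12.8]
140 (366, 175, 22, 22) [376.7 185.7] 10.8 [376.6 185.7] [20.7 21. ]
140 (153, 152, 15, 15) [160.4 159.1] 7.7 [160.2 159.1] [14.3 14.6]
batt (248.5, 369.5) 43.64067840576172 ((249.2583465576172, 367.7604064941406), (34.83304214477539, 100.01853942871094), 89.20317840576172) [73.85695932 -4.39379321 12.        ]
batt (226.7553253173828, 143.5) 23.886598587036133 ((226.82347106933594, 143.68704223632812), (45.93912124633789, 47.01703643798828), 85.76383209228516) [668.30139287  42.0803005   12.        ]
[118 118 109] [145 142 129] [118 117 108] [69 67 60]
```

View pics/sA.png

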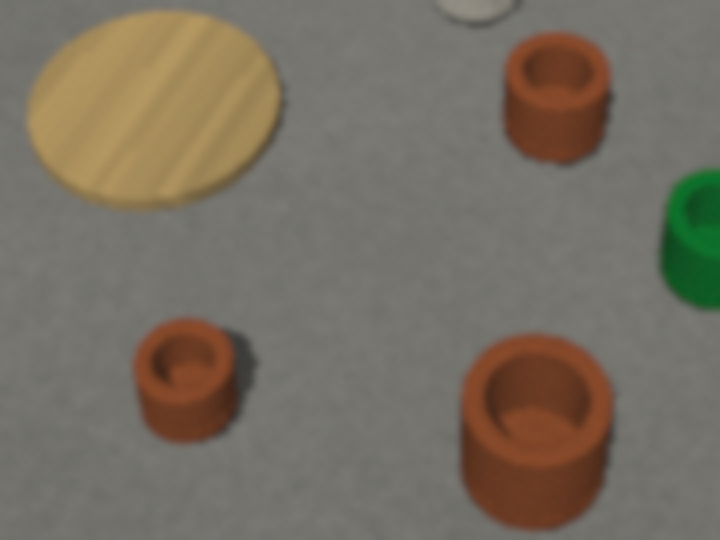

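View pics/sB.png

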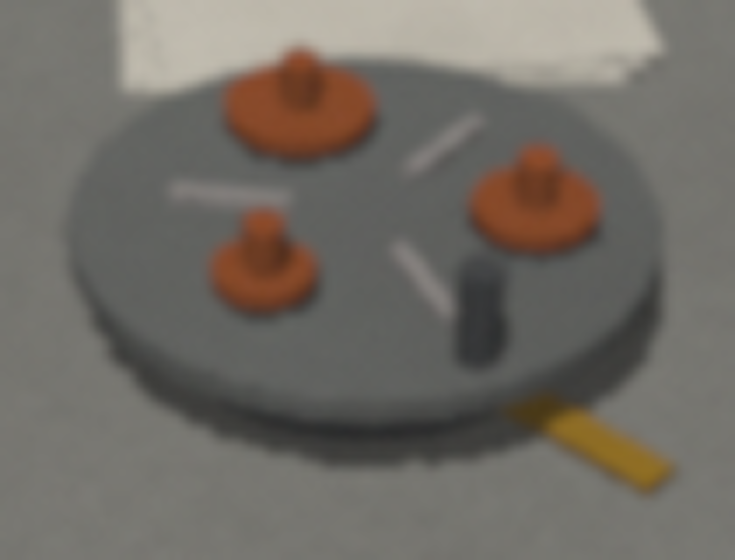

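```bash
python3 - <<'E'
from h import *
t=load('top0'); s=load('side0')
for n,a,b,z in(('batt',(226.8,143.7),(178.4,250.6),12),('L',(149.9,216.3),(274.1,324.6),60),('M',(225.5,217.8),(278.9,242.6),50),('S',(160.4,159.2),(186.2,315.1),42)):
    print(n,onz(t,*a,z).round(1),onz(s,*b,z).round(1))
B=lambda u,v:((u+.5)/5-.5+300,(v+.5)/5-.5+145)
S=lambda u,v:((u+.5)/7-.5+210,(v+.5)/7-.5+115)
print('axis',onz(t,*B((63+484)/2,(57+473)/2),47),onz(s,*S((68+662)/2,(57+402)/2),47))
for n,p,q,z in(('small',(335,183.8),(264,272),59),('med',(355.,220.6),(535,208),59),('large',(376.5,185.8),(300,110),59)):
    print(n,onz(t,*p,z),onz(s,*S(*q),z))
print('smallgrip top',onz(t,*B(189,193),79),onz(s,*S(264,218),79))
print('knob',onz(t,*B(123,342),87),onz(s,*S(482,267),87))
print('bar tip',onz(t,*B(93,473),8),onz(t,*B(135,424),8), onz(s,*S(661,478),8))
E
```

```text
batt [668.3  42.1  12. ] [667.2  48.9  12. ]
L [471.5 241.1  60. ] [469.8 244.7  60. ]
M [462.4  46.3  50. ] [461.7  50.3  50. ]
S [624.4 218.2  42. ] [621.2 222.   42. ]
axis [ 505.68867589 -292.38276249   47.        ] [ 506.17859464 -281.15184768   47.        ]
small [ 542.14629439 -241.4441466    59.        ] [ 540.70029226 -235.81119164   59.        ]
med [ 445.11831741 -288.14172105   59.        ] [ 444.79201449 -281.49122096   59.        ]
large [ 533.71109295 -348.85917273   59.        ] [ 532.84366284 -340.52159754   59.        ]
smallgrip top [ 541.01261403 -243.92117954   79.        ] [ 541.02052539 -240.16856015   79.        ]
knob [ 465.51353713 -205.48663915   87.        ] [ 465.1986241  -204.62817502   87.        ]
bar tip [ 399.68094934 -198.37348868    8.        ] [ 425.26945473 -222.1752164     8.        ] [ 398.29266988 -192.17484012    8.        ]
```

Request:
drive_tool:
  moves:
    - [[185, -235, -60], 22]
    - [[185, -235, -60], 22]
    - [[185, -235, -60], 22]
    - [[185, -235, -60], 22]
    - [[185, -235, -60], 22]
    - [[185, -235, -60], 22]
    - [[185, -235, -60], 22]
    - [[185, -235, -60], 22]
  fingers: 85
  squeeze: 30

```text
time: 0.77
tool_pos: [411.2, 317.4, 191.7]
tcp_rot: [-179.9, -0.0, 179.9]
ft_force: [0.0, -0.4, -0.7]
finger_gap: 84.9
```

Request:
drive_tool:
  moves:
    - [[61.4, -78.4, -40], 0]
    - [[61.4, -78.4, -40], 0]
    - [[61.4, -78.4, -40], 0]
    - [[61.4, -78.4, -40], 0]
    - [[61.4, -78.4, -40], 0]
    - [[61.4, -78.4, -40], 0]
    - [[61.4, -78.4, -40], 0]
    - [[61.4, -78.4, -40], 0]

```text
time: 1.43
tool_pos: [470.7, 244.2, 154.0]
tcp_rot: [180.0, 0.1, -179.9]
ft_force: [0.7, 0.3, 0.0]
finger_gap: 84.9
```

```bash
python3 - <<'E'
from h import *
s=snap('side','side1');snap('top','top1');q=r.sense();print(q['time'],q['tool_pos'],q['tcp_rot'],q['joint_pos'])
E
```

```text
1.5333 [470.79165008 243.95936979 153.85238768] [ 1.79976692e+02  4.62217999e-02 -1.79895515e+02] [ 2.18487317e+01  6.59576322e-01  1.02997670e+02  4.65887080e-03
  7.62911858e+01 -6.82568649e+01]
```

View pics/side1.png

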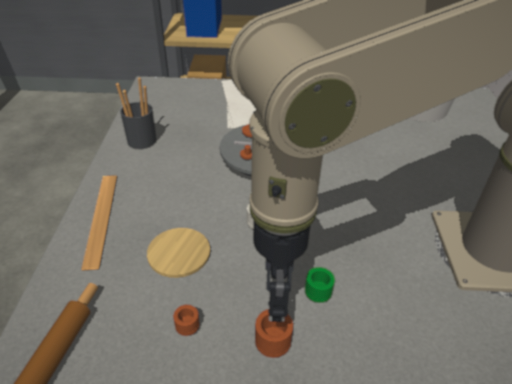

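View pics/top1.png

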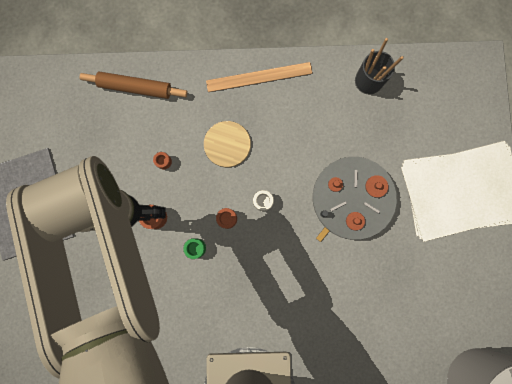

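Request:
drive_tool:
  moves:
    - [[0, 0, -35], 0]
    - [[0, 0, -70], 0]
    - [[0, 0, -90], 0]
    - [[0, 0, -105], 0]
    - [[0, 0, -111], 0]
    - [[0, 0, -111], 0]
    - [[0, 0, -111], 0]
    - [[0, 0, -111], 0]

```text
time: 2.2
tool_pos: [472.2, 243.6, 43.9]
tcp_rot: [179.9, 0.1, -180.0]
ft_force: [0.7, -0.2, -0.6]
finger_gap: 84.9
```

Request:
drive_tool:
  moves:
    - [[0, 0, 0], 0]
    - [[0, 0, 0], 0]
    - [[0, 0, 0], 0]
    - [[0, 0, 0], 0]
    - [[0, 0, 0], 0]
    - [[0, 0, 0], 0]
    - [[0, 0, 0], 0]
    - [[0, 0, 0], 0]
  fingers: 50
  squeeze: 40

```text
time: 2.87
tool_pos: [472.3, 243.4, 44.2]
tcp_rot: [179.9, 0.1, -180.0]
ft_force: [-0.8, -0.9, 6.8]
finger_gap: 63.7
```

Request:
drive_tool:
  moves:
    - [[0, 0, 2], 0]
    - [[0, 0, 5], 0]
    - [[0, 0, 20], 0]
    - [[0, 0, 40], 0]
    - [[0, 0, 60], 0]
    - [[0, 0, 60], 0]
    - [[0, 0, 60], 0]
    - [[0, 0, 60], 0]

```text
time: 3.53
tool_pos: [470.6, 242.8, 101.5]
tcp_rot: [-180.0, -0.0, -180.0]
ft_force: [-0.0, -1.0, -1.8]
finger_gap: 64.2
```

```bash
python3 - <<'E'
from h import *
s=snap('side','side2');q=r.sense();print(q['time'],q['tool_pos'],q['ft_force'],q['finger_gap'])
E
```

```text
3.5833 [470.11137984 242.56920306 100.86945082] [ 0.46649723  0.07636862 -3.14844913] 63.671284616364
```

View pics/side2.png

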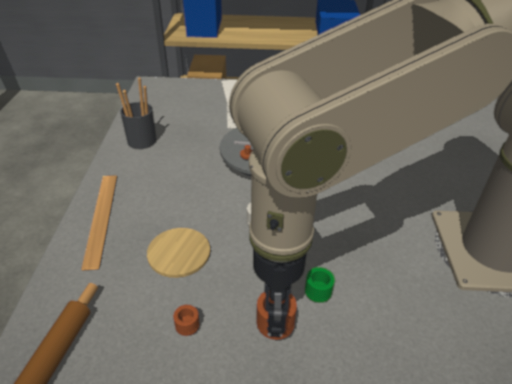

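Request:
drive_tool:
  moves:
    - [[25, -25, 5], 0]
    - [[50, -50, 5], 0]
    - [[75, -75, 5], 0]
    - [[100, -100, 5], 0]
    - [[125, -125, 5], 0]
    - [[150, -150, 5], 0]
    - [[175, -175, 0], 0]
    - [[190, -190, 0], 0]

```text
time: 4.25
tool_pos: [661.6, 49.8, 99.4]
tcp_rot: [-179.9, -0.2, 179.9]
ft_force: [-0.2, 1.1, -2.2]
finger_gap: 64.2
```

Request:
drive_tool:
  moves:
    - [[7, -8, -10], 0]
    - [[7, -8, -25], 0]
    - [[7, -8, -38], 0]
    - [[7, -8, -43], 0]
    - [[7, -8, -45], 0]
    - [[7, -8, -47], 0]
    - [[7, -8, -47], 0]
    - [[7, -8, -47], 0]

```text
time: 4.92
tool_pos: [666.8, 46.0, 55.9]
tcp_rot: [-180.0, -0.1, -179.9]
ft_force: [-6.0, -3.1, 11.2]
finger_gap: 63.9
```

```bash
python3 - <<'E'
from h import *
s=snap('side','side3');q=r.sense();print(q['time'],q['tool_pos'],q['ft_force'],q['finger_gap'])
E
```

```text
4.9667 [666.83735344  45.92126801  55.90414438] [-6.66188309 -3.20465566 11.80590023] 64.26224087334242
```

View pics/side3.png

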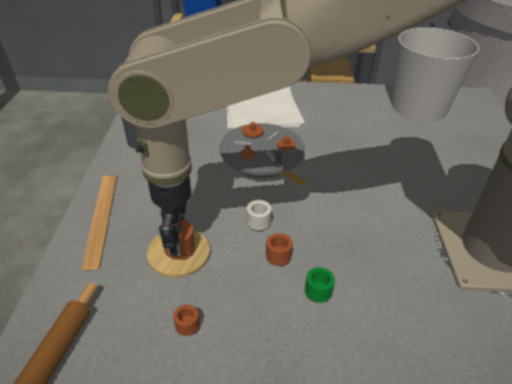

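Request:
drive_tool:
  moves:
    - [[0, 0, 0.5], 0]
    - [[0, 0, 0.5], 0]
    - [[0, 0, 0.5], 0]
    - [[0, 0, 0.5], 0]
    - [[0, 0, 0.5], 0]
    - [[0, 0, 0.5], 0]
    - [[0, 0, 0.5], 0]
    - [[0, 0, 0.5], 0]
  fingers: 85

```text
time: 5.63
tool_pos: [668.0, 44.9, 55.7]
tcp_rot: [180.0, -0.0, -180.0]
ft_force: [-0.9, -0.5, -0.3]
finger_gap: 85.1
```

Request:
drive_tool:
  moves:
    - [[0, 0, 15], 0]
    - [[0, 0, 40], 0]
    - [[0, 0, 75], 0]
    - [[-40, 0, 105], 0]
    - [[-80, 0, 105], 0]
    - [[-120, 0, 105], 0]
    - [[-160, 0, 105], 0]
    - [[-160, 0, 105], 0]

```text
time: 6.3
tool_pos: [499.0, 45.3, 158.1]
tcp_rot: [180.0, -0.5, -180.0]
ft_force: [-0.3, 0.5, -1.9]
finger_gap: 84.9
```

```bash
python3 - <<'E'
from h import *
s=snap('side','side4');t=snap('top','top4');q=r.sense();print(q['time'],q['tool_pos'],q['ft_force'],q['finger_gap'])
def crop(n,x,y,w,h,f):
    a=cv2.imread('pics/'+n+'.png');return cv2.resize(a[y:y+h,x:x+w],None,fx=f,fy=f,interpolation=cv2.INTER_CUBIC)
cv2.imwrite('pics/c4.png',np.hstack([crop('top4',190,110,70,70,5),crop('side4',140,210,80,70,5)]))
E
```

```text
6.4 [506.30092289  45.03343942 161.49033424] [ 0.68198148 -0.20430608  0.66580732] 85.08847405369976
```

View pics/c4.png

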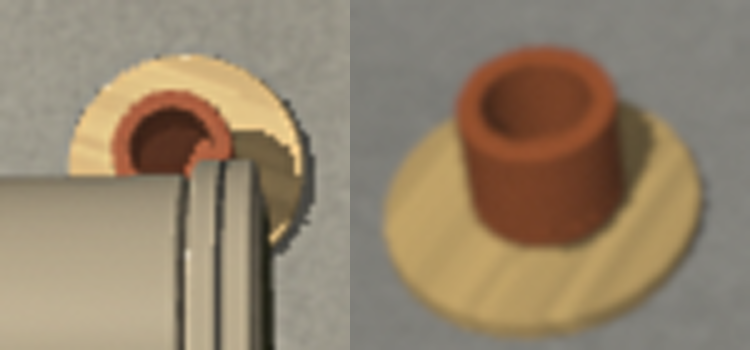

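```bash
python3 - <<'E'
from h import *
t=load('top4'); s=load('side4')
print(onz(t,224,139.4,72),onz(s,177.5,230.4,72))
# automatic side rim check: leftmost/rightmost columns
E
```

```text
[665.81449159  44.26352371  72.        ] [663.13424425  49.22920711  72.        ]
```

Request:
drive_tool:
  moves:
    - [[-30, 1.5, 0], 0]
    - [[-46, 1.5, 0], 0]
    - [[-46, 1.5, -30], 0]
    - [[-46, 1.5, -65], 0]
    - [[-46, 1.5, -95], 0]
    - [[-46, 1.5, -115], 0]
    - [[-46, 1.5, -125], 0]
    - [[-46, 1.5, -125], 0]
  fingers: 75

```text
time: 7.07
tool_pos: [461.8, 46.4, 34.4]
tcp_rot: [-180.0, -0.2, -180.0]
ft_force: [-0.3, -0.8, -0.0]
finger_gap: 75.1
```

Request:
drive_tool:
  moves:
    - [[0, 0, 0], 0]
    - [[0, 0, 0], 0]
    - [[0, 0, 0], 0]
    - [[0, 0, 0], 0]
    - [[0, 0, 0], 0]
    - [[0, 0, 0], 0]
    - [[0, 0, 0], 0]
    - [[0, 0, 0], 0]
  fingers: 40

```text
time: 7.73
tool_pos: [464.3, 46.4, 38.1]
tcp_rot: [-180.0, 0.3, -180.0]
ft_force: [0.3, 0.1, 6.3]
finger_gap: 52.5
```

Request:
drive_tool:
  moves:
    - [[0, 0, 2], 0]
    - [[0, 0, 8], 0]
    - [[0, 0, 30], 0]
    - [[0, 0, 60], 0]
    - [[0, 0, 90], 0]
    - [[0, 0, 105], 0]
    - [[0, 0, 105], 0]
    - [[0, 0, 105], 0]

```text
time: 8.4
tool_pos: [462.7, 46.5, 141.9]
tcp_rot: [-180.0, 0.1, -180.0]
ft_force: [-0.5, -0.1, -2.6]
finger_gap: 52.5
```

Request:
drive_tool:
  moves:
    - [[35, -1, 0], 0]
    - [[70, -1.5, 0], 0]
    - [[105, -1.5, 0], 0]
    - [[140, -1.5, 0], 0]
    - [[170, -1.5, 0], 0]
    - [[190, -1.5, 0], 0]
    - [[203, -1.5, 0], 0]
    - [[203, -1.5, 0], 0]

```text
time: 9.07
tool_pos: [665.6, 44.8, 137.8]
tcp_rot: [180.0, -0.2, 180.0]
ft_force: [-0.6, 0.7, -1.1]
finger_gap: 52.7
```

Request:
drive_tool:
  moves:
    - [[0, 0, 0], 0]
    - [[0, 0, 0], 0]
    - [[0, 0, 0], 0]
    - [[0, 0, 0], 0]
    - [[0, 0, 0], 0]
    - [[0, 0, 0], 0]
    - [[0, 0, 0], 0]
    - [[0, 0, 0], 0]

```text
time: 9.73
tool_pos: [665.0, 44.9, 141.0]
tcp_rot: [-180.0, 0.0, -180.0]
ft_force: [0.3, 1.1, -0.6]
finger_gap: 52.6
```

```bash
cat >> h.py <<'E'
def crop(n,x,y,w,h,f):
    a=cv2.imread('pics/'+n+'.png');return cv2.resize(a[y:y+h,x:x+w],None,fx=f,fy=f,interpolation=cv2.INTER_CUBIC)
def clay(s):
    hsv=cv2.cvtColor(s['pixels'],cv2.COLOR_RGB2HSV)
    return (((hsv[...,0]<14)|(hsv[...,0]>174))&(hsv[...,1]>100)&(hsv[...,2]>30)).astype(np.uint8)
def rows(s,u0,u1,v0,v1,st=2):
    m=clay(s)
    for v in range(v0,v1,st):
        x=np.where(m[v,u0:u1])[0]
        if len(x): print(v,x[0]+u0,x[-1]+u0,'mid',(x[0]+x[-1])/2+u0)
E
python3 - <<'E'
from h import *
s=snap('side','side5');q=r.sense();print(q['time'],q['tool_pos'],q['ft_force'],q['finger_gap'])
cv2.imwrite('pics/c5.png',crop('side5',120,120,120,150,4))
rows(s,130,225,150,270,3)
E
```

```text
9.7833 [665.04089542  44.97344828 140.98135653] [-0.64663139  1.14895796 -1.52791766] 52.36803030250479
192 178 182 mid 180.0
195 177 186 mid 181.5
198 176 188 mid 182.0
201 175 188 mid 181.5
204 175 188 mid 181.5
207 176 188 mid 182.0
210 177 189 mid 183.0
213 163 189 mid 176.0
216 163 188 mid 175.5
219 178 187 mid 182.5
222 167 188 mid 177.5
225 164 191 mid 177.5
228 162 193 mid 177.5
231 161 193 mid 177.0
234 161 192 mid 176.5
237 162 193 mid 177.5
240 163 193 mid 178.0
243 164 193 mid 178.5
246 164 193 mid 178.5
249 165 193 mid 179.0
252 165 191 mid 178.0
255 168 189 mid 178.5
258 173 183 mid 178.0
```

View pics/c5.png

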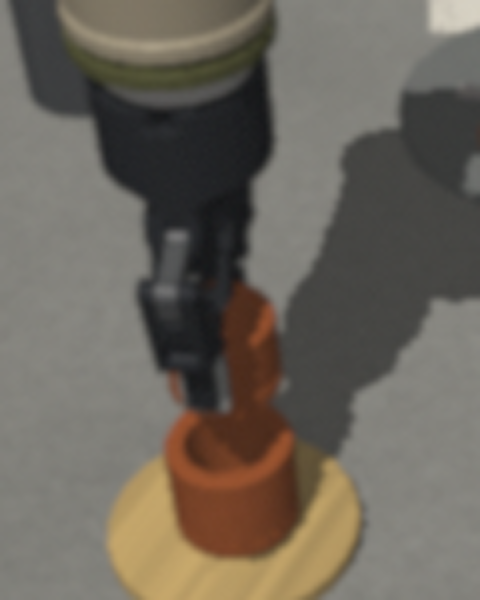

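```bash
python3 - <<'E'
from h import *
s=load('side5')
for x in(665,668):
  print(x,proj(s,[x,45,72]),'med edges at z125', proj(s,[x-27,45,125]),proj(s,[x+27,45,125]),proj(s,[x-27,45,115]),proj(s,[x+27,45,115]))
  print('large edges z72',proj(s,[x-32,45,72]),proj(s,[x+32,45,72]))
E
```

```text
665 [176.92886658 228.83556376] med edges at z125 [188.30058784 209.80567342] [160.07431394 208.68125615] [188.72906561 213.62138792] [160.71719578 212.5010912 ]
large edges z72 [193.01419998 229.48936182] [160.86501222 228.18263873]
668 [175.42196846 228.77431498] med edges at z125 [186.73072294 209.74313653] [158.50812844 208.61886584] [187.1711384  213.55908073] [159.16289222 212.43892894]
large edges z72 [191.50528637 229.42803112] [159.36012556 228.12147171]
```

Request:
drive_tool:
  moves:
    - [[2.5, 0, -8], 0]
    - [[2.5, 0, -16], 0]
    - [[2.5, 0, -24], 0]
    - [[2.5, 0, -30], 0]
    - [[2.5, 0, -33], 0]
    - [[2.5, 0, -36], 0]
    - [[2.5, 0, -38], 0]
    - [[2.5, 0, -39], 0]

```text
time: 10.45
tool_pos: [668.0, 45.0, 103.2]
tcp_rot: [180.0, 0.1, -180.0]
ft_force: [-6.2, -0.1, 12.3]
finger_gap: 52.4
```

Request:
drive_tool:
  moves:
    - [[0, 0, 0], 0]
    - [[0, 0, 0], 0]
    - [[0, 0, 0], 0]
    - [[0, 0, 0], 0]
    - [[0, 0, 0], 0]
    - [[0, 0, 0], 0]
    - [[0, 0, 0], 0]
    - [[0, 0, 0], 0]

```text
time: 11.12
tool_pos: [668.3, 45.0, 103.2]
tcp_rot: [180.0, 0.1, -180.0]
ft_force: [-1.7, -0.7, 7.1]
finger_gap: 52.3
```

```bash
python3 - <<'E'
from h import *
s=snap('side','side6');q=r.sense();print(q['time'],q['tool_pos'],q['ft_force'],q['finger_gap'])
cv2.imwrite('pics/c6.png',crop('side6',120,140,120,130,4))
E
```

```text
11.1667 [668.28344702  44.99719671 103.16858194] [-2.33227064 -0.54447693  5.80228545] 52.860765697053765
```

View pics/c6.png

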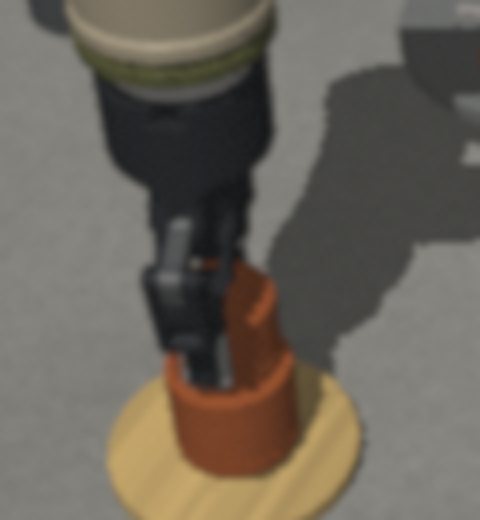

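Request:
drive_tool:
  moves:
    - [[0, 0, 0], 0]
    - [[0, 0, 0], 0]
    - [[0, 0, 0], 0]
    - [[0, 0, 0], 0]
    - [[0, 0, 0], 0]
    - [[0, 0, 0], 0]
    - [[0, 0, 0], 0]
    - [[0, 0, 0], 0]
  fingers: 75

```text
time: 11.83
tool_pos: [667.5, 45.0, 101.7]
tcp_rot: [-180.0, -0.0, -180.0]
ft_force: [0.6, 0.2, -0.0]
finger_gap: 75.5
```

Request:
drive_tool:
  moves:
    - [[0, 0, 15], 0]
    - [[0, 0, 40], 0]
    - [[0, 0, 75], 0]
    - [[-15, 30, 85], 0]
    - [[-25, 65, 85], 0]
    - [[-35, 100, 85], 0]
    - [[-45, 135, 85], 0]
    - [[-45, 135, 85], 0]

```text
time: 12.5
tool_pos: [620.8, 186.3, 188.6]
tcp_rot: [179.8, 0.0, -179.7]
ft_force: [0.7, -0.5, -0.1]
finger_gap: 74.8
```

```bash
python3 - <<'E'
from h import *
s=snap('side','side7');q=r.sense();print(q['time'],q['tool_pos'],q['ft_force'],q['finger_gap'])
snap('top','top7')
cv2.imwrite('pics/c7.png',np.hstack([crop('side7',120,180,100,100,4),crop('top7',180,100,100,100,4)]))
rows(s,145,225,180,270,3)
E
```

```text
12.55 [621.65802355 183.54374969 188.3748809 ] [0.07078762 0.94072171 0.49205395] 75.00099075710251
219 162 162 mid 162.0
228 179 180 mid 179.5
231 179 193 mid 186.0
234 187 192 mid 189.5
237 186 193 mid 189.5
240 184 193 mid 188.5
243 184 193 mid 188.5
246 184 194 mid 189.0
249 184 193 mid 188.5
252 184 191 mid 187.5
255 185 189 mid 187.0
```

View pics/c7.png

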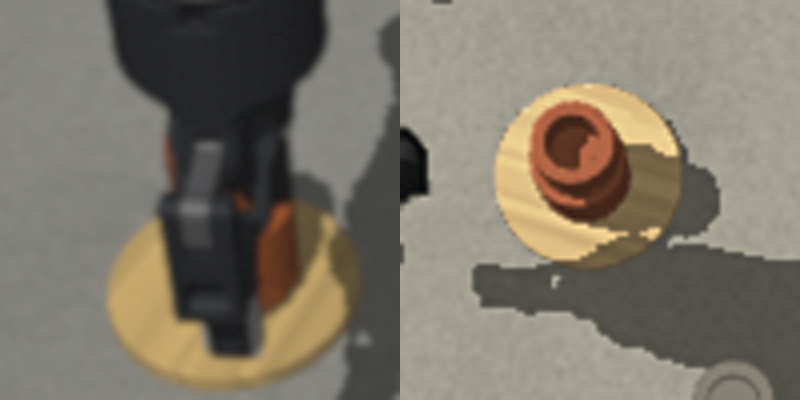

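View pics/side7.png

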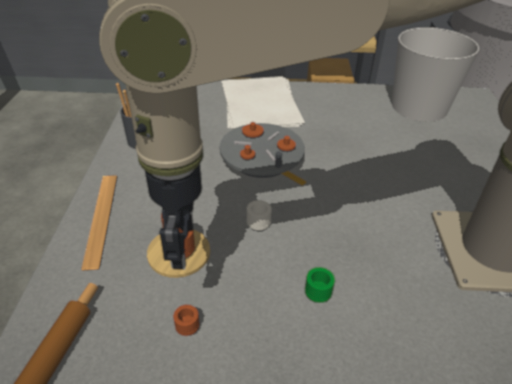

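Request:
drive_tool:
  moves:
    - [[0.5, 20, -30], 0]
    - [[0.5, 39.5, -60], 0]
    - [[0.5, 39.5, -95], 0]
    - [[0.5, 39.5, -125], 0]
    - [[0.5, 39.5, -145], 0]
    - [[0.5, 39.5, -153], 0]
    - [[0.5, 39.5, -153], 0]
    - [[0.5, 39.5, -153], 0]
  fingers: 72

```text
time: 13.27
tool_pos: [624.0, 218.7, 34.8]
tcp_rot: [180.0, 0.0, 179.9]
ft_force: [1.0, 1.2, 0.2]
finger_gap: 72.0
```

Request:
drive_tool:
  moves:
    - [[0, 0, 0], 0]
    - [[0, 0, 0], 0]
    - [[0, 0, 0], 0]
    - [[0, 0, 0], 0]
    - [[0, 0, 0], 0]
    - [[0, 0, 0], 0]
    - [[0, 0, 0], 0]
    - [[0, 0, 0], 0]
  fingers: 30

```text
time: 13.93
tool_pos: [625.0, 219.8, 36.7]
tcp_rot: [180.0, 0.3, -180.0]
ft_force: [-0.4, -1.2, 6.4]
finger_gap: 43.1
```

Request:
drive_tool:
  moves:
    - [[0, 0, 2], 0]
    - [[0, 0, 8], 0]
    - [[0, 0, 30], 0]
    - [[0, 0, 65], 0]
    - [[0, 0, 100], 0]
    - [[0, 0, 130], 0]
    - [[0, 0, 150], 0]
    - [[0, 0, 150], 0]

```text
time: 14.6
tool_pos: [626.1, 220.4, 191.6]
tcp_rot: [179.8, 0.6, -180.0]
ft_force: [0.9, -0.1, 0.1]
finger_gap: 43.0
```

Request:
drive_tool:
  moves:
    - [[10, -30, 0], 0]
    - [[20, -60, 0], 0]
    - [[30, -90, 0], 0]
    - [[40, -120, 0], 0]
    - [[44.5, -150, 0], 0]
    - [[44.5, -168, 0], 0]
    - [[44.5, -174.5, 0], 0]
    - [[44.5, -174.5, 0], 0]

```text
time: 15.27
tool_pos: [667.1, 43.3, 183.0]
tcp_rot: [-180.0, -0.1, 179.9]
ft_force: [0.5, 1.0, -1.4]
finger_gap: 43.0
```

Request:
drive_tool:
  moves:
    - [[0, 0, 0], 0]
    - [[0, 0, 0], 0]
    - [[0, 0, 0], 0]
    - [[0, 0, 0], 0]
    - [[0, 0, 0], 0]
    - [[0, 0, 0], 0]
    - [[0, 0, 0], 0]
    - [[0, 0, 0], 0]

```text
time: 15.93
tool_pos: [667.5, 45.1, 183.8]
tcp_rot: [180.0, 0.0, -180.0]
ft_force: [-0.5, -0.6, -1.9]
finger_gap: 42.8
```

```bash
python3 - <<'E'
from h import *
s=snap('side','side8');q=r.sense();print(q['time'],q['tool_pos'],q['ft_force'],q['finger_gap'])
cv2.imwrite('pics/c8.png',crop('side8',120,120,120,150,4))
rows(s,130,225,150,270,2)
for x in(665,668):
  print(x,'small edges z160,150', [proj(s,[x+d,45,z]).round(1).tolist() for z in (165,155) for d in (22,-22)],'med z115,90',[proj(s,[x+d,45,z]).round(1).tolist() for z in (115,90) for d in(27,-27)],'large',[proj(s,[x+d,45,z]).round(1).tolist() for z in (72,) for d in(32,-32)])
E
```

```text
15.9833 [667.5602365   45.05566658 183.82317419] [ 0.11985717  0.53534931 -1.57620085] 42.53939579688439
178 173 176 mid 174.5
180 172 178 mid 175.0
182 172 180 mid 176.0
184 172 181 mid 176.5
186 173 181 mid 177.0
188 173 181 mid 177.0
190 174 181 mid 177.5
192 174 181 mid 177.5
194 174 182 mid 178.0
196 174 182 mid 178.0
198 175 181 mid 178.0
200 175 180 mid 177.5
202 175 178 mid 176.5
204 174 176 mid 175.0
206 169 179 mid 174.0
208 166 184 mid 175.0
210 163 186 mid 174.5
212 162 187 mid 174.5
214 161 188 mid 174.5
216 161 188 mid 174.5
218 161 188 mid 174.5
220 162 188 mid 175.0
222 162 189 mid 175.5
224 163 190 mid 176.5
226 163 191 mid 177.0
228 162 193 mid 177.5
230 161 193 mid 177.0
232 161 193 mid 177.0
234 162 192 mid 177.0
236 162 193 mid 177.5
238 163 193 mid 178.0
240 163 193 mid 178.0
242 163 193 mid 178.0
244 164 193 mid 178.5
246 164 194 mid 179.0
248 164 194 mid 179.0
250 165 193 mid 179.0
252 166 191 mid 178.5
254 167 190 mid 178.5
256 169 187 mid 178.0
258 174 183 mid 178.5
665 small edges z160,150 [[160.1, 192.9], [183.8, 193.8], [160.8, 197.0], [184.3, 197.9]] med z115,90 [[160.7, 212.5], [188.7, 213.6], [162.3, 221.8], [189.8, 222.9]] large [[160.9, 228.2], [193.0, 229.5]]
668 small edges z160,150 [[158.5, 192.8], [182.2, 193.8], [159.2, 196.9], [182.7, 197.8]] med z115,90 [[159.2, 212.4], [187.2, 213.6], [160.8, 221.7], [188.2, 222.8]] large [[159.4, 228.1], [191.5, 229.4]]
```

View pics/c8.png

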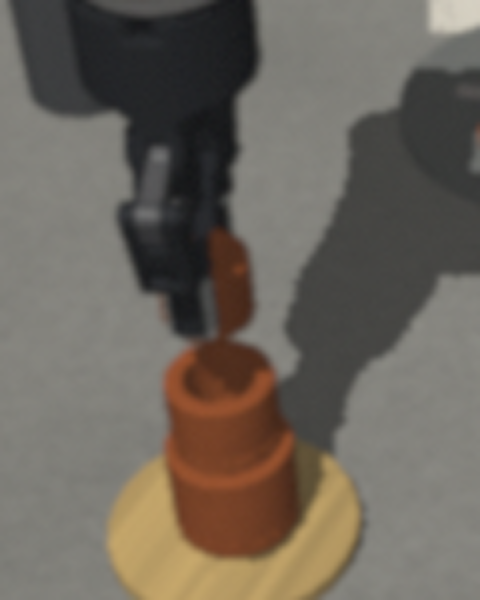

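Request:
drive_tool:
  moves:
    - [[-2, 0, -8], 0]
    - [[-2, 0, -16], 0]
    - [[-2, 0, -24], 0]
    - [[-2, 0, -31], 0]
    - [[-2, 0, -35], 0]
    - [[-2, 0, -38], 0]
    - [[-2, 0, -40], 0]
    - [[-2, 0, -41], 0]

```text
time: 16.65
tool_pos: [666.5, 45.0, 144.8]
tcp_rot: [180.0, 0.1, -180.0]
ft_force: [-4.3, -0.0, 12.5]
finger_gap: 42.9
```

Request:
drive_tool:
  moves:
    - [[0, 0, 0], 0]
    - [[0, 0, 0], 0]
    - [[0, 0, 0], 0]
    - [[0, 0, 0], 0]
    - [[0, 0, 0], 0]
    - [[0, 0, 0], 0]
    - [[0, 0, 0], 0]
    - [[0, 0, 0], 0]

```text
time: 17.32
tool_pos: [666.4, 45.0, 144.9]
tcp_rot: [180.0, 0.1, -180.0]
ft_force: [-2.7, 0.2, 8.6]
finger_gap: 42.6
```

```bash
python3 - <<'E'
from h import *
s=snap('side','side9');q=r.sense();print(q['time'],q['tool_pos'],q['ft_force'],q['finger_gap'])
cv2.imwrite('pics/c9.png',crop('side9',120,140,120,130,4))
E
```

```text
17.3667 [666.39156062  45.03674148 144.92256778] [-3.47435588 -0.67426111  9.11533023] 42.62485416415871
```

View pics/c9.png

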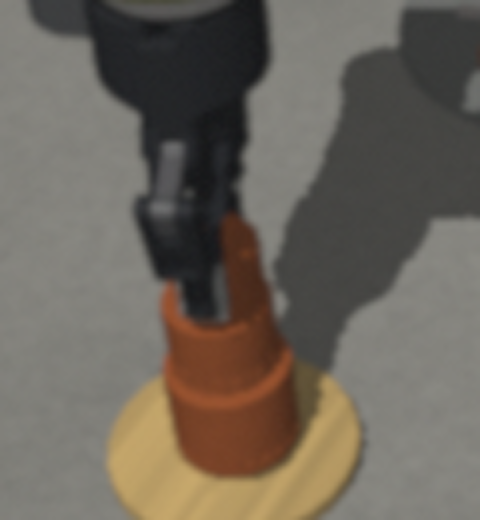

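Request:
drive_tool:
  moves:
    - [[0, 0, 0], 0]
    - [[0, 0, 0], 0]
    - [[0, 0, 0], 0]
    - [[0, 0, 0], 0]
    - [[0, 0, 0], 0]
    - [[0, 0, 0], 0]
    - [[0, 0, 0], 0]
    - [[0, 0, 0], 0]
  fingers: 70

```text
time: 18.03
tool_pos: [665.5, 45.0, 142.7]
tcp_rot: [180.0, -0.0, -180.0]
ft_force: [-1.0, 0.5, -0.4]
finger_gap: 69.6
```

Request:
drive_tool:
  moves:
    - [[0, 0, 15], 0]
    - [[0, 0, 45], 0]
    - [[0, 0, 75], 0]
    - [[-25, -25, 75], -6]
    - [[-50, -50, 75], -12]
    - [[-75, -75, 75], -18]
    - [[-100, -105, 75], -24]
    - [[-120, -135, 75], -30]

```text
time: 18.7
tool_pos: [543.9, -90.7, 217.8]
tcp_rot: [-180.0, -0.0, 149.8]
ft_force: [0.7, -0.8, -0.1]
finger_gap: 69.9
```

Request:
drive_tool:
  moves:
    - [[-20, -30, 0], -7]
    - [[-40, -60, -20], -14]
    - [[-60, -90, -40], -21]
    - [[-80, -115, -60], -28]
    - [[-80, -115, -60], -35]
    - [[-80, -115, -60], -42]
    - [[-80, -115, -60], -49]
    - [[-80, -115, -60], -52]
  fingers: 45

```text
time: 19.37
tool_pos: [465.3, -205.4, 157.8]
tcp_rot: [180.0, 0.0, 97.5]
ft_force: [0.2, -0.2, 0.4]
finger_gap: 45.2
```

```bash
python3 - <<'E'
from h import *
s=snap('side','side10');q=r.sense();print(q['time'],q['tool_pos'],q['tcp_rot'],q['ft_force'],q['finger_gap'],q['joint_pos'])
snap('top','top10')
cv2.imwrite('pics/c10.png',crop('side10',120,160,120,110,5))
rows(s,145,225,180,270,3)
E
```

```text
19.4167 [ 465.42505288 -205.28290545  157.86693978] [1.79991843e+02 4.92989675e-03 9.75478428e+01] [-0.41832269  0.34747988 -0.55189376] 44.68335466077997 [-2.95779763e+01 -2.91465895e+00  1.06083406e+02  1.01950575e-03
  7.68217738e+01 -3.71260518e+01]
195 167 181 mid 174.0
198 163 183 mid 173.0
201 162 184 mid 173.0
204 162 184 mid 173.0
207 163 184 mid 173.5
210 163 186 mid 174.5
213 161 188 mid 174.5
216 161 188 mid 174.5
219 162 188 mid 175.0
222 162 189 mid 175.5
225 163 191 mid 177.0
228 162 193 mid 177.5
231 161 193 mid 177.0
234 162 192 mid 177.0
237 162 193 mid 177.5
240 163 193 mid 178.0
243 164 193 mid 178.5
246 164 194 mid 179.0
249 165 193 mid 179.0
252 166 192 mid 179.0
255 168 189 mid 178.5
258 174 183 mid 178.5
```

View pics/c10.png

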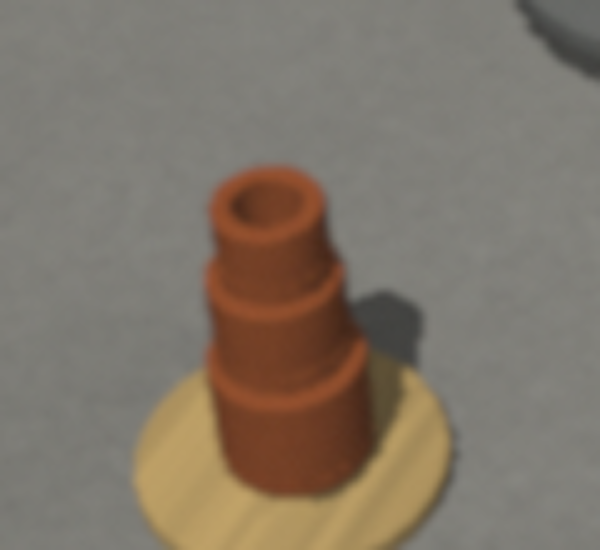

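View pics/side10.png

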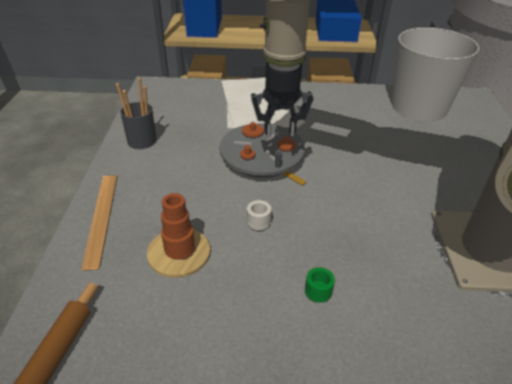

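View pics/top10.png

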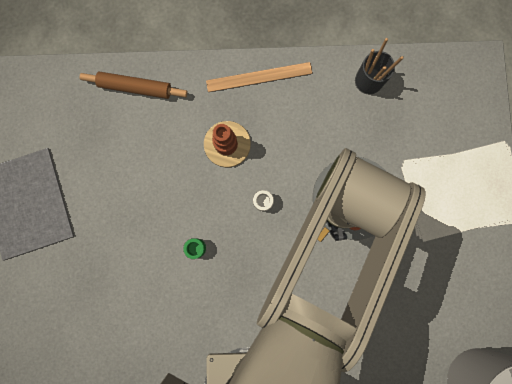

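Request:
drive_tool:
  moves:
    - [[0, 0, -25], 0]
    - [[0, 0, -45], 0]
    - [[0, 0, -60], 0]
    - [[0, 0, -70], 0]
    - [[0, 0, -76], 0]
    - [[0, 0, -76], 0]
    - [[0, 0, -76], 0]
    - [[0, 0, -76], 0]

```text
time: 20.13
tool_pos: [466.4, -205.5, 83.0]
tcp_rot: [179.9, 0.1, 98.0]
ft_force: [0.6, -0.6, 0.0]
finger_gap: 44.9
```

Request:
drive_tool:
  moves:
    - [[0, 0, 0], 0]
    - [[0, 0, 0], 0]
    - [[0, 0, 0], 0]
    - [[0, 0, 0], 0]
    - [[0, 0, 0], 0]
    - [[0, 0, 0], 0]
    - [[0, 0, 0], 0]
    - [[0, 0, 0], 0]
  fingers: 5
  squeeze: 25

```text
time: 20.8
tool_pos: [466.1, -205.3, 82.7]
tcp_rot: [179.9, 0.0, 98.0]
ft_force: [-1.2, 1.0, 6.5]
finger_gap: 14.7
```

```bash
python3 - <<'E'
from h import *
q=r.sense();print(q['time'],q['tool_pos'],q['tcp_rot'],q['ft_force'],q['wrist_torque'],q['finger_gap'])
ax=np.array([505.7,-291.]);k=np.array([465.5,-205.0]);v=k-ax;print(np.hypot(*v),np.degrees(np.arctan2(v[1],v[0])))
for i in range(1,17):
    a=np.radians(84*i/16);c,s=np.cos(a),np.sin(a);w=np.array([[c,-s],[s,c]])@v+ax-k;print(i,w.round(1),round(84*i/16,2))
E
```

```text
20.8 [ 466.09302492 -205.29001864   82.67374804] [1.79938156e+02 4.32112103e-02 9.80131079e+01] [-1.2292641   1.03690909  6.49595304] [ 0.14075356  0.18270893 -0.06521509] 14.732813097710164
94.93176496831816 115.05335508671568
1 [-7.7 -4. ] 5.25
2 [-15.   -8.8] 10.5
3 [-21.8 -14.1] 15.75
4 [-28.1 -20.1] 21.0
5 [-33.9 -26.6] 26.25
6 [-39.  -33.7] 31.5
7 [-43.5 -41.1] 36.75
8 [-47.2 -49. ] 42.0
9 [-50.2 -57.1] 47.25
10 [-52.5 -65.5] 52.5
11 [-54.  -74.1] 57.75
12 [-54.7 -82.8] 63.0
13 [-54.6 -91.5] 68.25
14 [ -53.7 -100.1] 73.5
15 [ -52.  -108.6] 78.75
16 [ -49.5 -117. ] 84.0
```

Request:
drive_tool:
  moves:
    - [[-7.7, -4, 0], 5.25]
    - [[-15, -8.8, 0], 10.5]
    - [[-21.8, -14.1, 0], 15.75]
    - [[-28.1, -20.1, 0], 21]
    - [[-33.9, -26.6, 0], 26.25]
    - [[-39, -33.7, 0], 31.5]
    - [[-43.5, -41.1, 0], 36.75]
    - [[-47.2, -49, 0], 42]

```text
time: 21.47
tool_pos: [418.2, -254.4, 82.6]
tcp_rot: [180.0, 0.0, 140.3]
ft_force: [-2.7, 2.3, 7.2]
finger_gap: 15.1
```

Request:
drive_tool:
  moves:
    - [[-3, -8.1, 0], 5.25]
    - [[-5.3, -16.5, 0], 10.5]
    - [[-6.8, -25.1, 0], 15.75]
    - [[-7.5, -33.8, 0], 21]
    - [[-7.4, -42.5, 0], 26.25]
    - [[-6.5, -51.1, 0], 31.5]
    - [[-4.8, -59.6, 0], 36.75]
    - [[-2.3, -68, 0], 42]

```text
time: 22.13
tool_pos: [415.7, -323.1, 82.7]
tcp_rot: [-179.9, -0.0, -177.7]
ft_force: [-3.8, -0.1, 6.9]
finger_gap: 15.0
```

Request:
drive_tool:
  moves:
    - [[0, 0, 0], 0]
    - [[0, 0, 0], 0]
    - [[0, 0, 0], 0]
    - [[0, 0, 0], 0]
    - [[0, 0, 0], 0]
    - [[0, 0, 0], 0]
    - [[0, 0, 0], 0]
    - [[0, 0, 0], 0]

```text
time: 22.8
tool_pos: [415.6, -322.8, 82.6]
tcp_rot: [-179.9, -0.0, -178.1]
ft_force: [-6.3, -2.6, 8.0]
finger_gap: 14.9
```

```bash
python3 - <<'E'
from h import *
s=snap('side','side11');q=r.sense();print(q['time'],q['tool_pos'],q['tcp_rot'],q['ft_force'],q['finger_gap'])
cv2.imwrite('pics/c11.png',crop('side11',200,60,130,140,4))
E
```

```text
22.85 [ 415.62644915 -322.76588423   82.65390506] [-1.79908396e+02 -3.50200913e-02 -1.78145641e+02] [-6.78360726 -2.31596517  8.58385254] 14.929600921159683
```

View pics/c11.png

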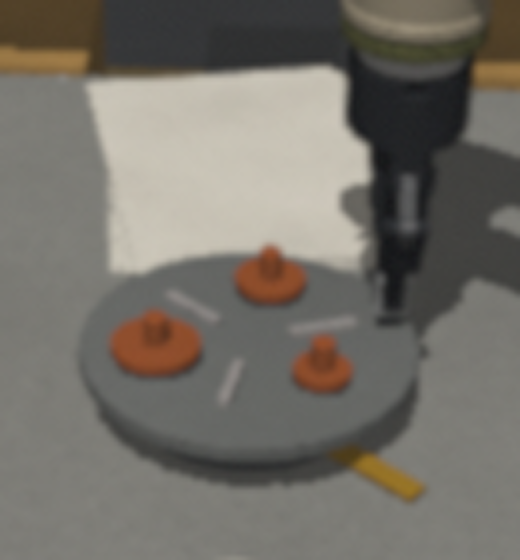

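Request:
drive_tool:
  moves:
    - [[0, 0, 0], 0]
    - [[0, 0, 0], 0]
    - [[0, 0, 0], 0]
    - [[0, 0, 0], 0]
    - [[0, 0, 0], 0]
    - [[0, 0, 0], 0]
    - [[0, 0, 0], 0]
    - [[0, 0, 0], 0]
  fingers: 45

```text
time: 23.52
tool_pos: [416.1, -322.0, 81.7]
tcp_rot: [180.0, -0.0, -178.0]
ft_force: [0.2, -0.2, -0.1]
finger_gap: 45.4
```

Request:
drive_tool:
  moves:
    - [[0, 0, 15], 0]
    - [[0, 0, 40], 0]
    - [[0, 0, 75], 0]
    - [[0, 35, 80], 0]
    - [[0, 70, 80], 0]
    - [[0, 105, 80], 0]
    - [[0, 140, 80], 0]
    - [[0, 180, 80], 0]

```text
time: 24.18
tool_pos: [415.9, -141.1, 162.0]
tcp_rot: [-180.0, 0.0, -178.1]
ft_force: [1.5, 0.2, 0.8]
finger_gap: 45.0
```

Request:
drive_tool:
  moves:
    - [[0, 35, 0], 0]
    - [[0, 70, 0], 0]
    - [[0, 90, 0], 0]
    - [[0, 110, 0], 0]
    - [[0, 110, 0], 0]
    - [[0, 110, 0], 0]
    - [[0, 110, 0], 0]
    - [[0, 110, 0], 0]

```text
time: 24.85
tool_pos: [416.1, -32.9, 161.8]
tcp_rot: [-180.0, -0.0, -178.0]
ft_force: [-0.3, 0.3, -0.7]
finger_gap: 45.1
```

```bash
python3 - <<'E'
from h import *
s=snap('side','side12');t=snap('top','top12');q=r.sense();print(q['time'],q['tool_pos'],q['tcp_rot'],q['ft_force'],q['finger_gap'])
cv2.imwrite('pics/c12.png',np.hstack([crop('top12',305,145,100,100,4),crop('side12',210,110,100,100,4)]))
hsv=cv2.cvtColor(t['pixels'],cv2.COLOR_RGB2HSV)
m=(((hsv[...,0]<14)|(hsv[...,0]>174))&(hsv[...,1]>100)&(hsv[...,2]>125)).astype(np.uint8)
c,_=cv2.findContours(m,cv2.RETR_EXTERNAL,cv2.CHAIN_APPROX_NONE)
for k in c:
    if cv2.contourArea(k)<30: continue
    cc,rad=cv2.minEnclosingCircle(k); e=cv2.fitEllipse(k)
    print(np.round(cc,1),round(rad,1),np.round(e[0],1),np.round(e[1],1),onz(t,*cc,59).round(1),onz(t,*e[0],59).round(1))
E
```

```text
24.95 [416.07903699 -32.89114868 161.77421527] [-1.79992291e+02 -4.50538339e-03 -1.78072654e+02] [-0.34453696 -0.16603967  0.7056746 ] 44.810992886346504
[340.5 215.2] 7.3 [340.4 214.9] [12.8 13.3] [ 460.  -251.6   59. ] [ 460.8 -251.2   59. ]
[379.1 200.7] 9.2 [379.2 200.6] [17.2 17.6] [ 494.7 -353.3   59. ] [ 495.  -353.6   59. ]
[346.5 174.5] 11.1 [346.6 174.5] [20.9 21.5] [ 565.7 -272.6   59. ] [ 565.8 -272.9   59. ]
[222.  137.5] 13.8 [220.8 135.7] [16.9 26.2] [674.3  50.6  59. ] [679.3  53.6  59. ]
[130.5  83.5] 35.9 [133.3  82.9] [ 8.1 93.9] [830.2 294.1  59. ] [831.8 286.6  59. ]
```

View pics/c12.png

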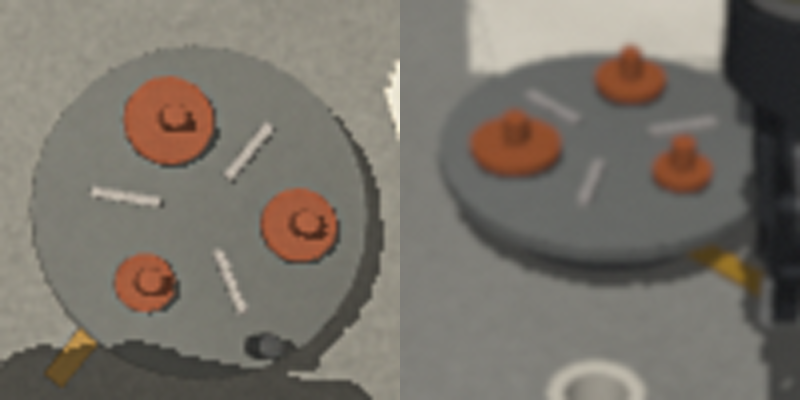

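Request:
drive_tool:
  moves:
    - [[8, -36, 0], -2]
    - [[16, -72, 0], -2]
    - [[24, -108, 0], -2]
    - [[32, -144, 0], -2]
    - [[40, -180, 0], -2]
    - [[44.5, -208, 0], -2]
    - [[44.5, -218.5, -20], -2]
    - [[44.5, -218.5, -35], -2]

```text
time: 25.62
tool_pos: [460.7, -254.7, 126.8]
tcp_rot: [-179.9, 0.1, 179.8]
ft_force: [0.0, 0.2, -0.5]
finger_gap: 45.1
```

Request:
drive_tool:
  moves:
    - [[0, 0, -15], 0]
    - [[0, 0, -25], 0]
    - [[0, 0, -35], 0]
    - [[0, 0, -39], 0]
    - [[0, 0, -42], 0]
    - [[0, 0, -42], 0]
    - [[0, 0, -42], 0]
    - [[0, 0, -42], 0]

```text
time: 26.28
tool_pos: [461.2, -250.8, 85.7]
tcp_rot: [-179.9, 0.1, -180.0]
ft_force: [-0.4, 0.8, 0.1]
finger_gap: 45.2
```

```bash
python3 - <<'E'
from h import *
s=snap('side','side13');q=r.sense();print(q['time'],q['tool_pos'],q['tcp_rot'],q['ft_force'],q['finger_gap'])
cv2.imwrite('pics/c13.png',crop('side13',210,60,120,120,5))
E
```

```text
26.3333 [ 461.14741196 -250.79816532   85.73013867] [-1.79946705e+02  7.58194103e-02 -1.79976646e+02] [-0.98166164 -0.71549218  0.34048651] 44.98745032123993
```

View pics/c13.png

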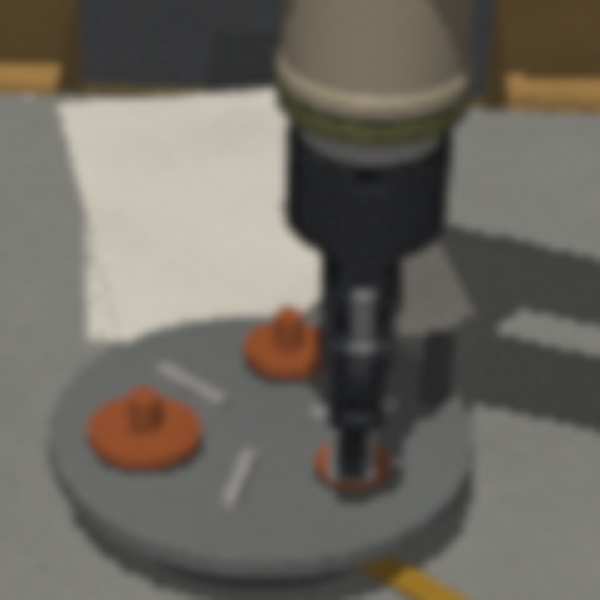

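Request:
drive_tool:
  moves:
    - [[0, 0, 0], 0]
    - [[0, 0, 0], 0]
    - [[0, 0, 0], 0]
    - [[0, 0, 0], 0]
    - [[0, 0, 0], 0]
    - [[0, 0, 0], 0]
    - [[0, 0, 0], 0]
    - [[0, 0, 0], 0]
  fingers: 5
  squeeze: 30

```text
time: 27.0
tool_pos: [460.8, -250.7, 85.2]
tcp_rot: [-180.0, 0.0, -180.0]
ft_force: [0.2, 1.2, 5.7]
finger_gap: 14.7
```

Request:
drive_tool:
  moves:
    - [[0, 0, 2], 0]
    - [[0, 0, 8], 0]
    - [[0, 0, 25], 0]
    - [[0, 0, 50], 0]
    - [[0, 0, 80], 0]
    - [[0, 0, 105], 0]
    - [[0, 0, 120], 0]
    - [[0, 0, 120], 0]

```text
time: 27.67
tool_pos: [462.3, -251.8, 209.6]
tcp_rot: [-179.8, 0.3, -180.0]
ft_force: [0.4, -0.0, 0.1]
finger_gap: 14.5
```

Request:
drive_tool:
  moves:
    - [[15, 20, 0], 0]
    - [[35, 48, 0], 0]
    - [[55, 78, 0], 0]
    - [[75, 108, 0], 0]
    - [[95, 138, 0], 0]
    - [[115, 165, 0], 0]
    - [[130, 188, 0], 0]
    - [[140, 200, 0], 0]

```text
time: 28.33
tool_pos: [600.9, -47.4, 203.2]
tcp_rot: [179.9, -0.1, -179.9]
ft_force: [0.1, -0.5, -0.5]
finger_gap: 14.5
```

Request:
drive_tool:
  moves:
    - [[20, 28, 0], 0]
    - [[38, 55, 0], 0]
    - [[52, 75, 0], 0]
    - [[60, 90, 0], 0]
    - [[65.5, 95.5, 0], 0]
    - [[65.5, 95.5, 0], 0]
    - [[65.5, 95.5, 0], 0]
    - [[65.5, 95.5, 0], 0]

```text
time: 29.0
tool_pos: [665.5, 43.8, 204.2]
tcp_rot: [-180.0, -0.1, 180.0]
ft_force: [-0.7, -0.3, 0.0]
finger_gap: 14.9
```

```bash
python3 - <<'E'
from h import *
s=snap('side','side14');q=r.sense();print(q['time'],q['tool_pos'],q['tcp_rot'],q['ft_force'],q['finger_gap'])
cv2.imwrite('pics/c14.png',crop('side14',120,120,120,120,5))
rows(s,145,225,160,215,2)
for x in(664,668): print(x,[proj(s,[x+d,45,173]).round(1).tolist() for d in (19,-19)],[proj(s,[x+d,45,150]).round(1).tolist() for d in (22,-22)])
E
```

```text
29.05 [665.54415955  43.64908564 204.53753754] [-1.79979258e+02 -3.48946478e-02  1.79938225e+02] [-0.12275888 -0.2942883  -0.40137211] 14.431507880362814
184 177 178 mid 177.5
186 177 180 mid 178.5
188 177 181 mid 179.0
190 163 181 mid 172.0
192 163 180 mid 171.5
194 164 180 mid 172.0
196 165 181 mid 173.0
198 163 183 mid 173.0
200 162 184 mid 173.0
202 162 184 mid 173.0
204 162 184 mid 173.0
206 163 184 mid 173.5
208 163 184 mid 173.5
210 163 186 mid 174.5
212 162 187 mid 174.5
214 161 188 mid 174.5
664 [[161.7, 189.7], [182.3, 190.5]] [[161.6, 199.0], [185.1, 199.9]]
668 [[159.6, 189.6], [180.2, 190.4]] [[159.5, 198.9], [182.9, 199.8]]
```

View pics/c14.png

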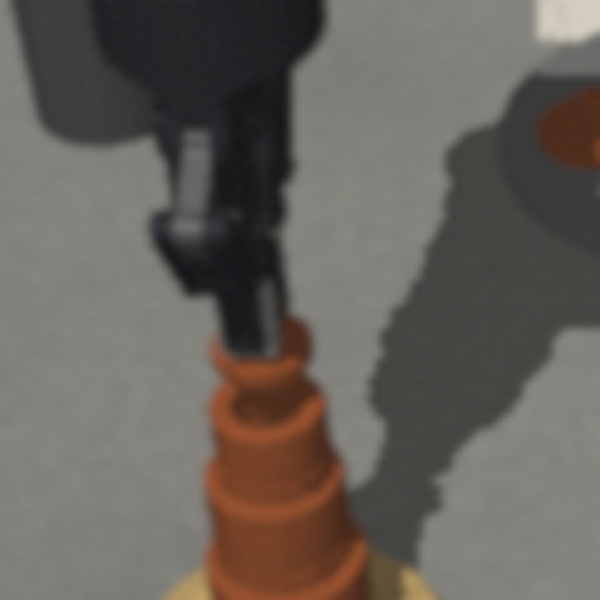

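Request:
drive_tool:
  moves:
    - [[0, 0, 0], 0]
    - [[0, 0, -3], 0]
    - [[0, 0, -8], 0]
    - [[0, 0, -13], 0]
    - [[0, 0, -17], 0]
    - [[0, 0, -20], 0]
    - [[0, 0, -21.5], 0]
    - [[0, 0, -22.5], 0]

```text
time: 29.72
tool_pos: [666.1, 45.0, 182.3]
tcp_rot: [180.0, 0.0, -180.0]
ft_force: [-0.4, 0.3, 4.8]
finger_gap: 14.2
```

Request:
drive_tool:
  moves:
    - [[0, 0, 0], 0]
    - [[0, 0, 0], 0]
    - [[0, 0, 0], 0]
    - [[0, 0, 0], 0]
    - [[0, 0, 0], 0]
    - [[0, 0, 0], 0]
    - [[0, 0, 0], 0]
    - [[0, 0, 0], 0]

```text
time: 30.38
tool_pos: [666.2, 45.0, 182.5]
tcp_rot: [180.0, 0.0, -180.0]
ft_force: [-0.4, 0.8, 0.4]
finger_gap: 14.3
```

```bash
python3 - <<'E'
from h import *
s=snap('side','side15');q=r.sense();print(q['time'],q['tool_pos'],q['tcp_rot'],q['ft_force'],q['finger_gap'])
cv2.imwrite('pics/c15.png',crop('side15',120,120,120,120,5))
E
```

```text
30.4333 [666.1499691   44.98671456 182.44307188] [ 1.79997057e+02  1.76294194e-02 -1.79990864e+02] [ 0.24432071 -0.06349261  1.68480748] 14.500504825402082
```

View pics/c15.png

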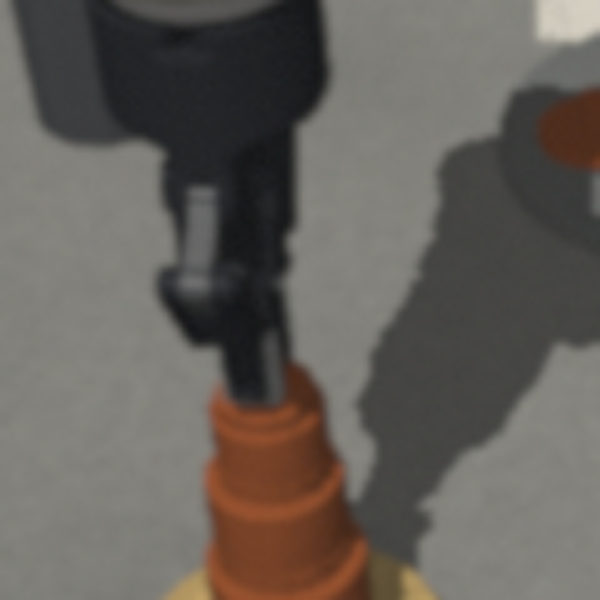

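Request:
drive_tool:
  moves:
    - [[0, 0, 0], 0]
    - [[0, 0, 0], 0]
    - [[0, 0, 0], 0]
    - [[0, 0, 0], 0]
    - [[0, 0, 0], 0]
    - [[0, 0, 0], 0]
    - [[0, 0, 0], 0]
    - [[0, 0, 0], 0]
  fingers: 40

```text
time: 31.1
tool_pos: [666.1, 44.9, 182.3]
tcp_rot: [-180.0, -0.0, -180.0]
ft_force: [1.3, -0.4, 0.5]
finger_gap: 40.0
```

Request:
drive_tool:
  moves:
    - [[0, 0, 5], 0]
    - [[0, 0, 20], 0]
    - [[0, 0, 45], 0]
    - [[0, 0, 70], 0]
    - [[-30, 0, 70], 0]
    - [[-60, -20, 70], 0]
    - [[-90, -40, 70], 0]
    - [[-120, -80, 70], 0]

```text
time: 31.77
tool_pos: [549.6, -27.0, 252.8]
tcp_rot: [180.0, 0.0, -179.8]
ft_force: [1.1, -1.1, 0.0]
finger_gap: 40.1
```

Request:
drive_tool:
  moves:
    - [[-30, -30, 0], 0]
    - [[-60, -60, 0], 0]
    - [[-80, -80, 0], 0]
    - [[-80, -80, 0], 0]
    - [[-80, -80, 0], 0]
    - [[-80, -80, 0], 0]
    - [[-80, -80, 0], 0]
    - [[-80, -80, 0], 0]

```text
time: 32.43
tool_pos: [471.7, -107.6, 252.3]
tcp_rot: [180.0, 0.0, -179.9]
ft_force: [-0.0, 0.6, -0.6]
finger_gap: 40.1
```

```bash
python3 - <<'E'
from h import *
s=snap('side','side16');t=snap('top','top16');q=r.sense();print(q['time'],q['tool_pos'],q['ft_force'],q['finger_gap'])
cv2.imwrite('pics/c16.png',np.hstack([crop('side16',130,160,100,110,4),crop('top16',180,90,100,110,4)]))
rows(s,145,225,170,270,3)
E
```

```text
32.5333 [ 471.51277861 -107.66348409  252.14046471] [ 1.07602265 -0.31315503 -0.0631978 ] 40.294749170187934
188 169 174 mid 171.5
191 168 175 mid 171.5
194 166 181 mid 173.5
197 163 183 mid 173.0
200 162 184 mid 173.0
203 162 184 mid 173.0
206 163 184 mid 173.5
209 164 185 mid 174.5
212 162 187 mid 174.5
215 161 188 mid 174.5
218 161 187 mid 174.0
221 162 188 mid 175.0
224 163 190 mid 176.5
227 163 192 mid 177.5
230 161 193 mid 177.0
233 161 192 mid 176.5
236 162 192 mid 177.0
239 163 193 mid 178.0
242 164 193 mid 178.5
245 164 194 mid 179.0
248 165 194 mid 179.5
251 165 192 mid 178.5
254 167 190 mid 178.5
257 171 186 mid 178.5
```

View pics/c16.png

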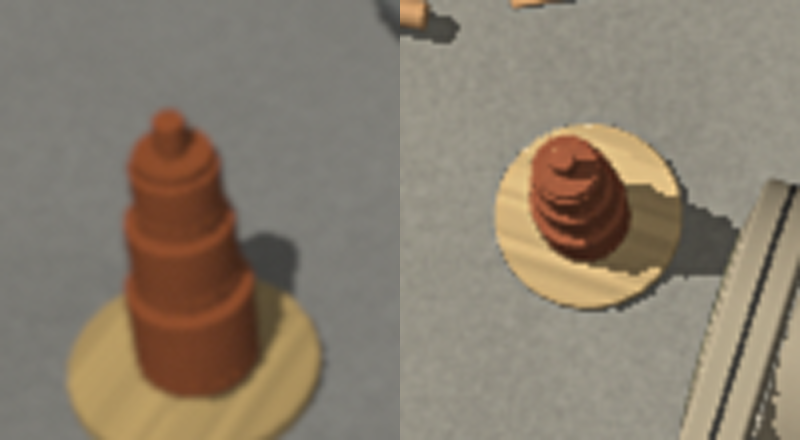

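View pics/top16.png

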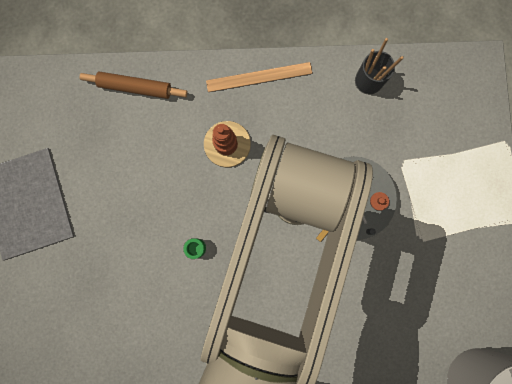

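View pics/side16.png

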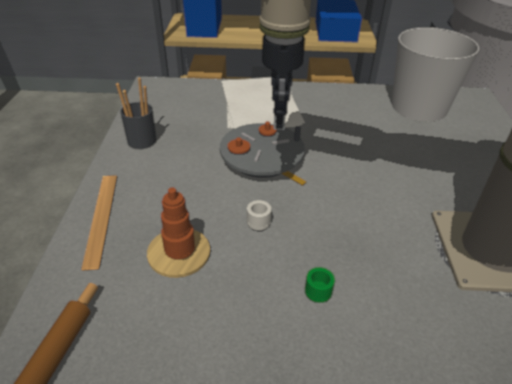

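The pictures show the jar stacked with its lid, about in the middle of the batt. The other two lids lie flat on the wheel and the gripper is clear.

```bash
python3 -c "
from bench import r
print(r.sense()['qd'].round(3)); print(r.hand_in())"
```

```text
[-0.129 -0.192  0.281 -0.096  0.023 -0.203]
the job is handed in; nothing more can be done
None
```

The jar is assembled and the job handed in at about 32.5 s of the 144 s allowed; no verdict was reported.

I stood the large pot on the batt, seated the medium pot in it and then the small pot. I turned the wheel about 84° by its knob, and only then picked the small lid and seated it on the small pot.

**Checks that passed:**
- **Seating:** Measured tool heights at release matched the expected seats: medium pot 65.1 mm (nominal 65), small pot 108.2 mm (108), lid 144.2 mm (144). In the side view the pots and lid line up to about 1 mm.
- **Wheel:** The small lid ended at 138.5° about the axis against 138.4° for the pointer.
- **Last pictures:** The stack is upright and free. The other two lids lie flat on the wheel, and the green and white look-alikes were never gripped.

**What disagreed:** The two cameras differed by 4–7 mm in y on most points, and by up to about 3 mm in x. I set y by the gripper and checked x in the side view. The large pot is about 2–3 mm off the batt's centre by the side picture, against 15 mm allowed.

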